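# Unload the drilled plate from the leaf jig

## Task

The plate in the leaf drill jig is drilled and has to come out. Slide the jig's thumb latch outward so that the sprung leaf swings up by itself, then press on the flat plate from above and draw it along the lane onto the open shelf until it lies flat against the front stop, without lifting it out of the lane. Leave the leaf standing open and the loose things round the jig where they are.

Things in the scene. Friction and masses are not known exactly. Their poses are not given: they have to be found in the camera images.
- jig: Leaf drill jig fixed to the bench, on a dark riser. Origin: its underside; x points to its hinge end (away from the robot), y to the latch side (left), z up. Base x -106 to 130, y -58 to 58 mm, top z 36, with a foot under the latch to y 89. A lane 63 mm wide runs along x at y 0, floor at z 36 mm, oiled so the plate slides easily. Nest rails (top z 46) flank it from x 14 to 106; rear stop at x 100.
- shelf_home (a point): Where the plate's centre comes to lie (jig x -45, y 0, z 40 mm) when the plate is on the shelf against the front stop; axes as the jig's. The shelf is the open front part of the lane, jig x -85 to 10 mm, with guides only 4 mm high; the front stop is a strip across its end, inner face at jig x -85, 5 mm above the lane floor.
- leaf (a joint): Sprung aluminium leaf, 88 mm wide, with four drill bushings, hinged along jig y at jig x 116, z 51 mm. Shut it covers the nest from jig x 12 to the hinge, top z 52 mm (bushings 55). Value in rad: 0 shut, 1.95 fully open, leaning back. Its spring swings it up in about 1 s once the latch lets go of the ear on its front edge, and keeps it open.
- leaf_edge (a point): Middle of the front edge of the leaf, on its top face.
- latch (a joint): Thumb latch, in m: 0 at rest (tongue over the ear of the leaf), 0.011 slid fully outward, in the jig's +y direction. The leaf is released beyond about 0.008. A spring of about 1.3 N at rest, 2.8 N at full travel brings it back.
- latch_tab (a point): Centre of the latch's black thumb tab: 22 mm along jig x, 10 mm along jig y, standing free from jig z 55 to 71 mm on a steel slider whose top is z 54.5. At rest it is at jig x -31, y 51, z 62 mm; it moves with the latch. The space beside it over the shelf (smaller y) is open above jig z 55 mm.
- plate_mid (a point): Centre (half-way up) of the drilled steel plate: 80 mm along x, 60 along y, 8 thick, 0.2 to 0.4 kg, four 8 mm holes near the corners. It starts flat in the nest under the leaf, up to 10 mm from the rear stop, top at jig z 44 mm (2 mm below the rails), with about 1.5 mm play on each side. Fingertips pressing on its top with 10 to 15 N draw it along without slipping.
- blanks: Loose pile of three undrilled plates, 80 x 60 mm, 24 mm high, on the pale blue mat left of the jig; origin at its underside. Leave alone.
- marker_1: Loose white marker pen, 133 x 16 x 18 mm, right of the jig near its front. Leave alone.
- wrench_2: Loose combination wrench, 144 x 20 x 7 mm, right of the jig. Leave alone.
- caliper_1: Loose caliper, 230 x 69 x 11 mm, on the mat at the left. Leave alone.

How it is judged:
By the outcome, as a careful person would: the job done as asked, in the order asked, and still so for the second after the job is handed in, with the robot touching nothing.
It also fails if it takes over 51 s, if anything falls off the work surface, if the arm or the gripper's body presses on something with over 40 N, if the wrist force passes 120 N, or if a joint passes its speed limit or range.

## Robot

A 7-joint arm with a two-finger parallel gripper is mounted at the origin on a cart in front of the work surface, level with it; the furniture and walls round the work are solid. World frame = base frame: x ahead of the robot, y to its left, z up, the work surface at z = 0. Lengths are in mm, angles in rad, forces in N, time in s.
With the tool pointing down it reaches from about 400 to 875 mm from the base axis. Payload 4.4 kg.
Tool frame: the origin (TCP) lies midway between the tips of the shut fingers; the grasp point (between the pads) lies 19 mm behind it (ctrl.grip_point_offset is the distance from the TCP to the grasp point, in mm); z points along the fingers, x is the direction in which the jaws open and shut, and the axes are right-handed (so a half turn about z gives the same grasp; the last joint's range is limited). The gripper opens to 85 mm and grips with 20 to 120 N. Pads are 22 mm wide; open, the fingers measure 114 mm over their backs; the gripper's body (76 mm by 85 mm) begins 54 mm behind the grasp point. The pads swing forward as they close: fully open they stand 13 mm farther back than shut.
Start: joints at [1.2, 0.628, 0.038, 1.517, -0.027, 0.996, -0.02], TCP at [195.096, -620.045, 192.613] pointing down, gripper open.
Joint ranges: [-3.06, 3.06], [-0.37, 2.12], [-1.25, 1.32], [0.18, 2.47], [-1.1, 4.24], [0.23, 1.98], [-2.94, 2.94]. Speed limits (rad/s): [2.57, 2.57, 3.14, 3.14, 3.14, 3.14, 3.14].

## Interface

Orientations are given as [roll, pitch, yaw] about the fixed x, y, z axes, in that order (R = Rz(yaw) Ry(pitch) Rx(roll)).
In Python, from cell import ctrl, viewer gives the robot as it stands.
- The arm moves only by the tool apply_moves, never from a script. Its argument "series" is a list that holds one entry, the list of rows, each a list of 6 numbers: the shift along the tool's x, y, z normalised to -1 to 1, where 1 is 50 mm, then the turn, a rotation vector about the tool's x, y, z normalised to -1 to 1, where 1 is 6 degrees. In form: [[[tx, ty, tz, rx, ry, rz], ...]]. A call has exactly 5 rows; each row shifts and turns the commanded pose from where the row before left it, along the tool's axes as they then stand; what a row does not reach is not made up. A row lasts 1/8 s, in which the tool goes at most 62.5 mm and 10.7 degrees, less where a joint would pass 70% of its speed; a pose out of reach is approached as far as the arm can. A call with a number of a shift or a turn outside -1 to 1 is refused whole. A call with a gripper value outside its range is refused whole. "claw" is the gripper command: -1 is shut, 1 is fully open, values between are in proportion, set as the call begins (left out, the last holds). The fingers move at their own pace and stop on an object; the grip force is fixed at half the most. Time passes only in rows, so rows that do not move let the fingers close, or fill a call up. It gives the time, the measured TCP pose, the force and the opening at its end, in the units of the state.
- ctrl.read_state(): the state, without advancing time (a new reading comes with each control period).
- viewer.get_image(name): name is "scene" or "side" or "wrist"; returns the picture (420x560x3 uint8, blue, green, red); there is no depth.
- viewer.camera_info(name): a dict with "K" (3x3 intrinsics, pixels), "R" (3x3) and "t" (3): a world point X has camera coordinates R X + t. Camera axes: x right, y down, z forward; pixel columns grow to the right and rows downward; lengths in mm; the calibration is good to about 2 mm. The wrist camera is an equidistant fisheye: a pixel r from the principal point sees the ray r / f radians off the axis. A picture is of the moment at which its call begins: read the wrist's pose just before it. camera_info takes no time and is no camera call; for the wrist camera it gives the pose at the moment of the call.
- ctrl.finish_job(): hands the job in, once; it reports no verdict.
Trained networks look in the newest picture that a camera, given by its name, has taken for a name from the list of things; names that differ only in an ending like _2 or _b are one class to them, and where a whole thing is asked for, a point or a joint stands for the part that bears it (a point fixed in the world has none). Each returns a list of dicts, best first, with "score" (0 to 1); they miss things now and then, are a little off and sometimes report something else, mostly with a low value. They report only what shows in the picture. A call takes as long as a camera call.
- viewer.find_in(camera, label): "location" ([column, row] as shares, 0 to 1, of the picture: columns of its width, rows of its height, amid what is visible of it).
The state is a dict: "clock": time; "qpos": joint angles; "qd": joint speeds; "tau": joint torques, N m; "eef_pos": TCP position; "tool_rot": TCP orientation; "force": force on the tool from outside, world axes, zero at the start; "torque": the same for the moment, N m; "width": finger opening in mm.
Only numpy, scipy, OpenCV 4.12 (cv2) and the standard library are available. Lean on these libraries where they do the work, as an engineer would, in place of code of your own. Each camera call takes 0.05 s, during which the arm holds its last target. There are 200 camera calls.

## Working session

There is one attempt and no reset: what is moved stays moved. The work goes in short steps, Python scripts to look and compute and a tool call to move; the robot and the scene stay as the last step left them, time stands still between calls to the robot, and variables do not carry over. Pictures are saved under pics/ and viewed, about 8 in all and at most 12, crops included, and the job is handed in when it is done.

Besides the shell and the picture viewer there is one more tool, called after "Request:" as name(argument=value, ...), one argument or row to a line, values as JSON. apply_moves: Moves the arm, as the interface text tells. Scaled input: -1 to 1 covers 50 mm each way for a shift and 6 degrees each way for a turn. Its arguments: {"type":"object","properties":{"series":{"type":"array","items":{"type":"array","items":{"type":"array","items":{"type":"number"}}}},"claw":{"type":"number"}},"required":["series"]}

```bash
mkdir -p pics; ls; cat > h.py <<'E'
import numpy as np, cv2
from cell import ctrl, viewer
def ray(cam,uv,info=None):
    i=info or viewer.camera_info(cam); K=np.array(i["K"]);R=np.array(i["R"]);t=np.array(i["t"])
    a=(uv[0]-K[0,2])/K[0,0]; b=(uv[1]-K[1,2])/K[1,1]
    if cam=="wrist":
        r=np.hypot(a,b); s=np.sin(r)/max(r,1e-9); d=np.array([a*s,b*s,np.cos(r)])
    else: d=np.array([a,b,1.])
    d=R.T@d; return -R.T@t, d/np.linalg.norm(d)
def atz(cam,uv,z,info=None):
    o,d=ray(cam,uv,info); return o+d*(z-o[2])/d[2]
def tri(rs):
    A=sum(np.eye(3)-np.outer(d,d) for o,d in rs); b=sum((np.eye(3)-np.outer(d,d))@o for o,d in rs)
    return np.linalg.solve(A,b)
def proj(cam,X,info=None):
    i=info or viewer.camera_info(cam); K=np.array(i["K"]); c=np.array(i["R"])@X+np.array(i["t"])
    if cam=="wrist":
        r=np.hypot(c[0],c[1]); th=np.arctan2(r,c[2]); a,b=c[:2]/max(r,1e-9)*th
    else: a,b=c[:2]/c[2]
    return np.array([K[0,0]*a+K[0,2],K[1,1]*b+K[1,2]])
E
python3 - <<'E'
from h import *
s=ctrl.read_state(); print(s)
for c in("scene","side"):
    cv2.imwrite(f"pics/{c}0.png",viewer.get_image(c))
    for n in("jig","leaf_edge","latch_tab","shelf_home","blanks","plate_mid"):
        try:
            for f in viewer.find_in(c,n)[:2]: print(c,n,round(f["score"],2),np.round(np.array(f["location"])*[560,420],1))
        except Exception as e: print(n,e)
E
```

```text
pics
{'clock': 0.0, 'qpos': array([ 1.20018745,  0.62932606,  0.03844823,  1.51836569, -0.02698142,
        0.99627373, -0.0199828 ]), 'qd': array([ 1.52554141e-03,  4.55866234e-04,  2.48425578e-06,  3.48580096e-04,
        5.78303403e-04,  8.77958004e-04, -1.11195208e-03]), 'tau': array([-1.75264654e-05, -5.63405049e+01,  1.22589905e+00, -1.93450177e+01,
        1.08914659e-02,  1.02969847e-02,  1.17548834e-05]), 'eef_pos': array([ 194.88416157, -619.37890645,  191.70300142]), 'tool_rot': array([ 3.14155017e+00,  1.85416019e-03, -1.26596521e+00]), 'force': array([0.38367892, 0.17078573, 0.25559364]), 'torque': array([-0.03227115, -0.02597235,  0.01147082]), 'width': 85.45544776583141}
scene jig 0.68 [318.3 244.1]
scene jig 0.26 [335.3 216.2]
scene latch_tab 0.57 [289.1 233. ]
scene shelf_home 0.62 [316.5 244.2]
scene blanks 0.79 [209.6 218.4]
scene plate_mid 0.41 [329.8 237.1]
side jig 0.57 [277.8 244. ]
side leaf_edge 0.97 [300.1 230.1]
side shelf_home 0.86 [276.8 245.1]
side blanks 0.86 [222.8 203.8]
side blanks 0.39 [306.3 269.3]
```

```bash
python3 - <<'E'
from h import *
a=cv2.imread("pics/scene0.png")[150:330,190:460];b=cv2.imread("pics/side0.png")[150:330,170:440]
cv2.imwrite("pics/c1.png",np.vstack([cv2.resize(a,(450,300),interpolation=3),cv2.resize(b,(450,300),interpolation=3)]))
cv2.imwrite("pics/c0.png",np.hstack([cv2.resize(a,None,fx=2.9,fy=2.9,interpolation=3)]))
cv2.imwrite("pics/c2.png",np.hstack([cv2.resize(b,None,fx=2.9,fy=2.9,interpolation=3)]))
print("shelf",tri([ray("scene",(316.5,244.2)),ray("side",(276.8,245.1))]))
for c in("scene","side"):
  i=viewer.camera_info(c); print(c,-np.array(i["R"]).T@i["t"],np.array(i["R"])[2])
E
```

```text
shelf [513.92674673 335.25753478  14.78553481]
scene [-40.83333602  21.0905181  727.09832395] [ 0.58269245  0.40342657 -0.70549027]
side [ 159.37840805 -528.69591435  637.13519886] [ 0.32986643  0.80815832 -0.48792239]
```

View pics/c0.png

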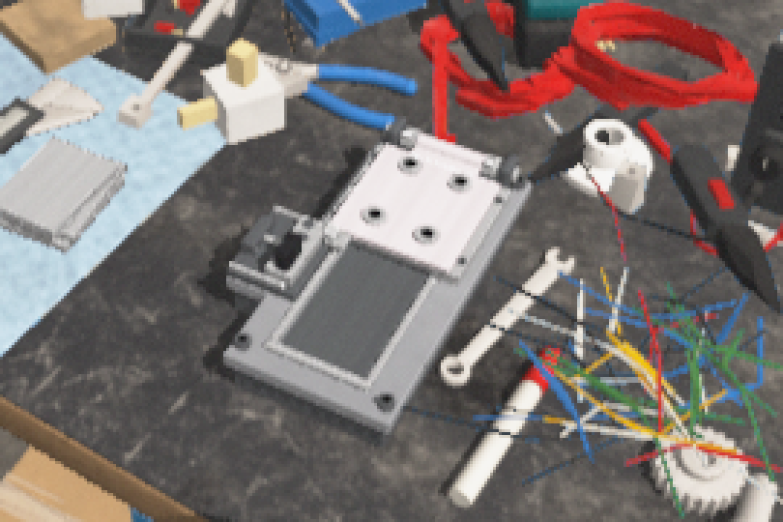

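View pics/c2.png

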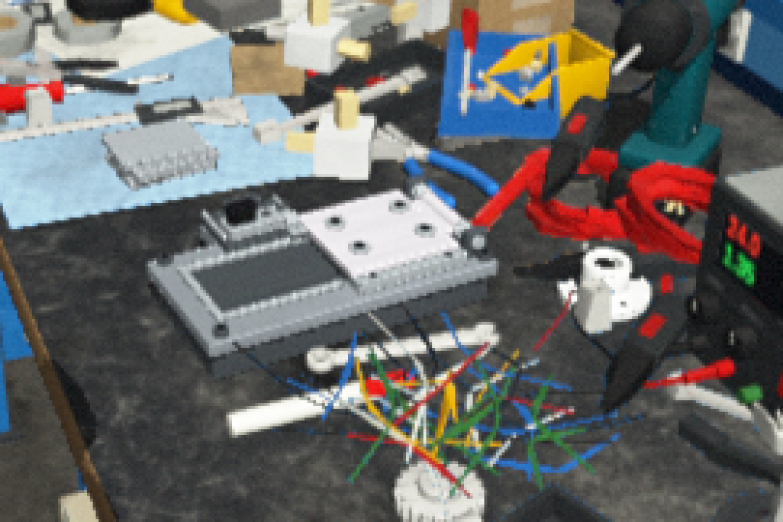

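The scene view shows the jig centrally, with the leaf shut at crop (425,200), the latch at (275,250) and the shelf at (355,310). The wrench and marker lie to its right. The side view agrees, with the latch at (240,215). I'll fit the jig pose from the corners in both views.

```bash
python3 - <<'E'
from h import *
from scipy.optimize import least_squares
S=[((-106,58,36),(223,350)),((-106,-58,36),(388,413)),((130,-58,36),(530,185)),((12,-44,52),(462,273)),((-85,31.5,38),(272,347)),((-85,-31.5,38),(367,383))]
D=[((-106,58,36),(148,262)),((-106,-58,36),(208,357)),((130,-58,36),(497,268)),((12,-44,52),(352,285)),((-85,-31.5,38),(217,318)),((-85,31.5,38),(180,268))]
I={c:viewer.camera_info(c) for c in("scene","side")}
def res(p,out=False):
    c,s=np.cos(p[3]),np.sin(p[3]);R=np.array([[c,-s,0],[s,c,0],[0,0,1]]);r=[]
    for cam,L,o in(("scene",S,(190,150)),("side",D,(170,150))):
        for X,uv in L: r.append(proj(cam,R@X+p[:3],I[cam])-(np.array(uv)/2.9+o))
    return np.ravel(r)
f=least_squares(res,[514,335,20,0.3],loss="soft_l1"); print(f.x,np.round(f.fun.reshape(-1,2),1))
p=f.x;c,s=np.cos(p[3]),np.sin(p[3]);R=np.array([[c,-s,0],[s,c,0],[0,0,1]])
for n,X in dict(tab=(-31,51,62),home=(-45,0,40),plate=(55,0,44)).items():print(n,R@X+p[:3])
E
```

```text
[ 5.05487717e+02  3.20772185e+02 -5.19007569e+00  9.13356667e-02] [[-0.4  1.8]
 [-0.2  5.1]
 [ 1.2  0.5]
 [-4.6  0.2]
 [ 0.9 -0.3]
 [-1.1  0.4]
 [-0.5  0.2]
 [ 0.3 -3.4]
 [ 0.8 -1.2]
 [-0.  -3.3]
 [ 1.4 -0.5]
 [ 2.2  1.2]]
tab [469.9652856  368.73213565  56.80992431]
home [460.67528565 316.6677918   34.80992431]
plate [560.25846534 325.78866474  38.80992431]
```

View pics/scene0.png

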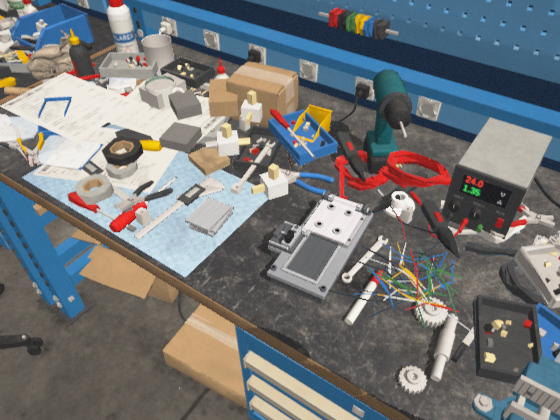

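Request:
apply_moves(
  series=[
    [[0,0,-0.8,0,0,0],[0,-0.5,-0.8,0,0,-0.4],[0,-1,-0.6,0,0,-0.735],[0,-1,0,0,0,-0.735],[0,-1,0,0,0,-0.735]],
  ],
  claw=-1,
)

```text
clock: 1.32
eef_pos: [356.9, -550.6, 303.2]
tool_rot: [-3.142, -0.001, -0.991]
force: [0.3, -0.5, 0.9]
width: 0.1
```

The full view shows a crowded bench but nothing tall near the jig. I'm continuing round the arc.

Request:
apply_moves(
  series=[
    [[0,-1,0,0,0,-0.735],[0,-1,0,0,0,-0.735],[0,-1,0,0,0,-0.735],[0,-1,0,0,0,-0.735],[0,-1,0,0,0,-0.735]],
  ],
)

```text
clock: 1.95
eef_pos: [541.4, -383.9, 302.6]
tool_rot: [3.142, -0.0, -0.606]
force: [1.0, 0.2, -1.1]
width: -0.0
```

Request:
apply_moves(
  series=[
    [[0,-1,0,0,0,-0.735],[0,-1,0,0,0,-0.735],[0,-1,0,0,0,-0.735],[0,-1,0,0,0,-0.735],[0,-1,0,0,0,-0.735]],
  ],
)

```text
clock: 2.58
eef_pos: [650.0, -160.3, 302.5]
tool_rot: [3.141, -0.0, -0.221]
force: [0.7, 0.2, 0.2]
width: 0.2
```

Request:
apply_moves(
  series=[
    [[0,-1,0,0,0,-0.735],[0,-1,0,0,0,-0.735],[0,-1,0,0,0,-0.735],[0,-1,0,0,0,-0.735],[0,-1,0,0,0,-0.735]],
  ],
)

```text
clock: 3.2
eef_pos: [666.7, 87.7, 302.5]
tool_rot: [3.141, -0.0, 0.163]
force: [0.5, -0.1, 0.8]
width: 0.2
```

Request:
apply_moves(
  series=[
    [[-0.5,-1,0,0,0,0],[-0.5,-1,0,0,0,0],[-0.5,-1,0,0,0,0],[-0.5,-0.9,0,0,0,0],[-0.5,-0.5,0,0,0,0]],
  ],
)

```text
clock: 3.82
eef_pos: [506.0, 286.1, 302.8]
tool_rot: [-3.14, -0.0, 0.165]
force: [-0.7, -0.7, 0.5]
width: -0.1
```

```bash
python3 - <<'E'
from h import *
import pickle
i=viewer.camera_info("wrist"); im=viewer.get_image("wrist"); s=ctrl.read_state(); print(s["eef_pos"],s["tool_rot"],s["clock"])
pickle.dump(i,open("w1.pkl","wb"));print(-np.array(i["R"]).T@i["t"],i["K"])
cv2.imwrite("pics/w1.png",im)
cv2.imwrite("pics/w1b.png",cv2.resize(im,(800,600),interpolation=3))
for n in("leaf_edge","latch_tab","shelf_home"):
    for f in viewer.find_in("wrist",n)[:2]: print(n,round(f["score"],2),np.round(np.array(f["location"])*[560,420],1))
E
```

```text
[501.43636685 289.40439178 303.21001939] [-3.13787683e+00  2.69110230e-03  1.69947323e-01] 3.875
[494.46775968 355.21447172 483.21052221] [[325.1922621    0.         277.114744  ]
 [  0.         325.1922621  213.51199795]
 [  0.           0.           1.        ]]
leaf_edge 0.73 [323.5 151.2]
latch_tab 0.58 [268.5 110.6]
shelf_home 0.76 [282.6 143.5]
```

View pics/w1b.png

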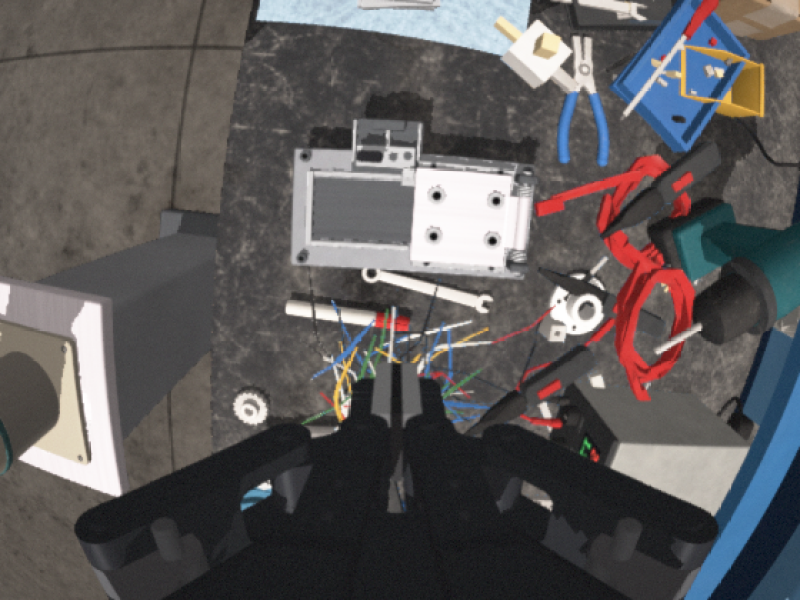

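The wrist view shows the jig from above, with the base at (295–525, 150–275), the shelf at (306–412, 177–240), the leaf at (412–515, 170–265) and the latch at (387,145). I'll combine these points with the other views.

```bash
cat > fit.py <<'E'
from h import *
import pickle
from scipy.optimize import least_squares
I={c:viewer.camera_info(c) for c in("scene","side")}; I["wrist"]=pickle.load(open("w1.pkl","rb"))
S=[((-106,58,36),(223,350)),((130,-58,36),(530,185)),((-85,31.5,40),(272,347)),((-85,-31.5,40),(367,383)),((12,-44,52),(462,273))]
D=[((-106,58,36),(148,262)),((-106,-58,36),(208,357)),((130,-58,36),(497,268)),((12,-44,52),(352,285))]
W=[((-106,58,36),(296,150)),((-106,-58,36),(292,264)),((-85,31.5,40),(312,177)),((-85,-31.5,40),(306,240)),((12,-44,52),(412,263)),((130,-58,36),(525,276)),((12,44,52),(413,168))]
def Rz(a): c,s=np.cos(a),np.sin(a);return np.array([[c,-s,0],[s,c,0],[0,0,1]])
def go(sets):
    def res(p):
        r=[]
        for cam,L,o,k in sets:
            for X,uv in L: r.append(proj(cam,Rz(p[3])@X+p[:3],I[cam])-(np.array(uv)/k+o))
        return np.ravel(r)
    f=least_squares(res,[514,335,5,0.1],loss="soft_l1"); print(np.round(f.x,3)); print(np.round(res(f.x).reshape(-1,2),1).tolist()); return f.x
if __name__=="__main__":
    w=("wrist",W,(0,0),1/.7) ; w=("wrist",W,np.zeros(2),800/560)
    s=("scene",S,(190,150),2.9); d=("side",D,(170,150),2.9)
    go([w]); p=go([w,s,d])
    for c in("scene","side","wrist"):
        for n,X in dict(home=(-45,0,40),tab=(-31,51,66),leafedge=(12,0,52)).items(): print(c,n,proj(c,Rz(p[3])@X+p[:3],I[c]))
    for n,X in dict(home=(-45,0,40),tab=(-31,51,62),plate=(55,0,44)).items(): print(n,Rz(p[3])@X+p[:3])
E
python3 fit.py
```

```text
[ 5.04345e+02  3.20145e+02 -4.61400e+00  1.18000e-01]
[[-1.8, -0.2], [-0.2, 1.3], [0.7, -0.1], [3.9, 0.7], [-1.3, -2.3], [-0.7, 0.5], [1.5, -0.7]]
[ 5.04642e+02  3.19905e+02 -5.41800e+00  1.10000e-01]
[[-1.1, -0.6], [-0.2, 0.8], [1.2, -0.5], [4.1, 0.3], [-1.4, -2.1], [-1.1, 1.3], [1.9, -0.3], [0.4, 3.2], [0.5, 0.3], [1.7, 0.1], [0.0, 0.5], [-4.4, 0.4], [-0.9, 1.2], [0.9, -2.6], [0.4, -1.5], [0.1, -3.1]]
scene home [310.49452239 260.96992494]
scene tab [289.66204522 237.26479329]
scene leafedge [323.68205864 236.62726585]
side home [257.47381708 246.31451096]
side tab [252.89656018 222.9742314 ]
side leafedge [281.36019522 234.94817925]
wrist home [247.383034   147.04212028]
wrist tab [258.2432609  109.95094164]
wrist leafedge [289.03085909 149.87976503]
home [459.91167676 314.98612592  34.5822071 ]
tab [468.25360623 367.21075816  56.5822071 ]
plate [559.31257976 325.91592385  38.5822071 ]
```

Request:
apply_moves(
  series=[
    [[-0.2,0.2,0.7,0,0,0.57],[-0.2,0.2,0.7,0,0,0],[-0.2,0.2,0.6,0,0,0],[0,0,0,0,0,0],[0,0,0,0,0,0]],
  ],
)

```text
clock: 4.65
eef_pos: [483.8, 250.2, 203.7]
tool_rot: [-3.14, -0.002, 0.1]
force: [0.9, 0.3, 0.6]
width: 0.2
```

```bash
python3 - <<'E'
from h import *
import pickle
i=viewer.camera_info("wrist"); im=viewer.get_image("wrist"); s=ctrl.read_state(); print(s["eef_pos"],s["tool_rot"],s["clock"])
pickle.dump(i,open("w2.pkl","wb"));print(-np.array(i["R"]).T@i["t"])
cv2.imwrite("pics/w2.png",im)
cv2.imwrite("pics/w2b.png",cv2.resize(im[40:265,160:460],(800,600),interpolation=3))
E
```

```text
[483.80891393 250.70460785 204.00770151] [-3.14007827e+00 -3.02208619e-03  1.00648744e-01] 4.7
[476.30279654 319.95559953 384.10143585]
```

View pics/w2b.png

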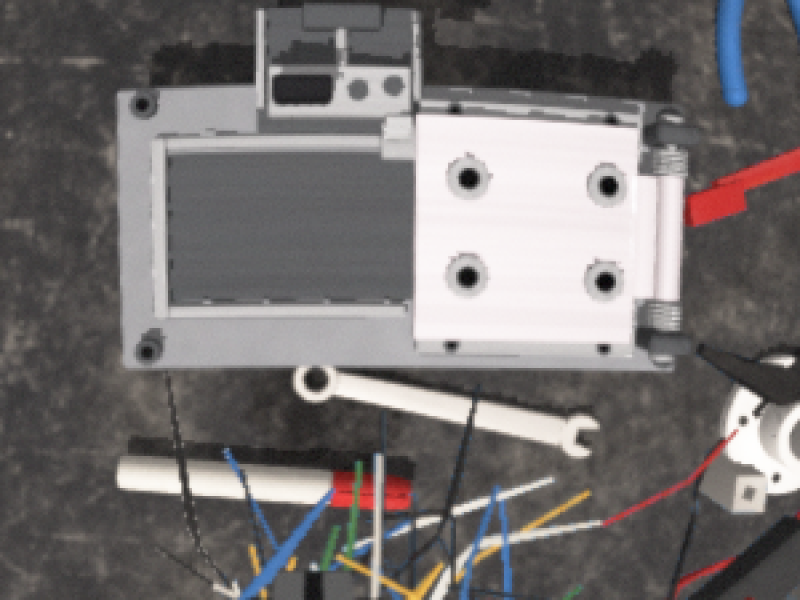

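The closer view shows the tab at crop (302,88), the shelf floor corners at (168,152) and (170,302), and the leaf front corners at (414,115) and (414,343). I'll refit the pose with this view.

```bash
python3 - <<'E'
import fit; from fit import *
import pickle
P=[((-106,58,36),(118,90)),((-106,-58,36),(123,369)),((-85,31.5,36),(168,152)),((-85,-31.5,36),(169,302)),((12,44,52),(414,114)),((12,-44,52),(414,344)),((-31,51,71),(302,88)),((130,-58,36),(675,371))]
w1=("wrist",W,np.zeros(2),800/560)
I["wrist2"]=pickle.load(open("w2.pkl","rb"))
op=fit.proj
def pj(cam,X,i): return op(cam[:5],X,i) if cam[:5]=="wrist" else op(cam,X,i)
fit.proj=pj
w2=("wrist2",P,(160,40),800/300)
go([w2]); p=go([w2,w1,("scene",S,(190,150),2.9),("side",D,(170,150),2.9)])
# tab, triangulated leaf corners etc
for n,X in dict(home=(-45,0,40),tab=(-31,51,62),plate=(55,0,44)).items(): print(n,Rz(p[3])@X+p[:3])
E
```

```text
[ 5.04737e+02  3.20185e+02 -2.58000e+00  1.02000e-01]
[[-0.5, -0.0], [0.1, 0.2], [-0.0, -0.3], [0.7, 1.2], [0.6, 0.0], [-0.3, -1.6], [-0.0, -0.2], [-0.5, 0.5]]
[ 5.04684e+02  3.20062e+02 -4.51300e+00  1.04000e-01]
[[-0.3, 0.5], [0.5, 0.2], [0.2, 0.1], [1.0, 1.2], [0.2, 0.3], [-0.5, -1.8], [-0.2, 0.3], [-1.1, 0.1], [-1.0, -1.1], [-0.5, 0.4], [1.2, -0.9], [3.9, -0.0], [-1.5, -2.1], [-1.2, 1.8], [2.2, -0.4], [0.1, 2.6], [0.7, 0.1], [1.4, -0.4], [-0.3, 0.1], [-4.5, 0.1], [-0.9, 0.6], [0.6, -3.2], [0.5, -1.7], [-0.0, -3.5]]
home [459.92836363 315.37738896  35.48744799]
tab [468.54360656 367.55763033  57.48744799]
plate [559.38512841 325.78661277  39.48744799]
```

Request:
apply_moves(
  series=[
    [[-0.05,-1,0.5,0,0,0],[-0.05,-0.94,0.5,0,0,0],[0,0,0.9,0,0,0],[0,0,0.7,0,0,0],[0,0,0.26,0,0,0]],
  ],
)

```text
clock: 5.32
eef_pos: [467.3, 346.1, 58.7]
tool_rot: [3.141, 0.001, 0.102]
force: [-0.2, -0.0, 0.3]
width: 0.1
```

```bash
cat > j.py <<'E'
from h import *
s=ctrl.read_state(); a=.102; c,d=np.cos(a),np.sin(a)
v=s["eef_pos"]-[504.7,320.2,-2.6]; print("jig",c*v[0]+d*v[1],-d*v[0]+c*v[1],v[2],"t",s["clock"],s["tool_rot"],"F",s["force"])
E
python3 j.py; python3 - <<'E'
from h import *
im=viewer.get_image("wrist"); cv2.imwrite("pics/w3.png",cv2.resize(im,(800,600),interpolation=3))
E
```

```text
jig -34.60039454948205 29.605038618193543 61.311636120484614 t 5.325 [3.14107206e+00 5.48466665e-04 1.01768938e-01] F [-0.20446582 -0.03211735  0.34541219]
```

View pics/w3.png

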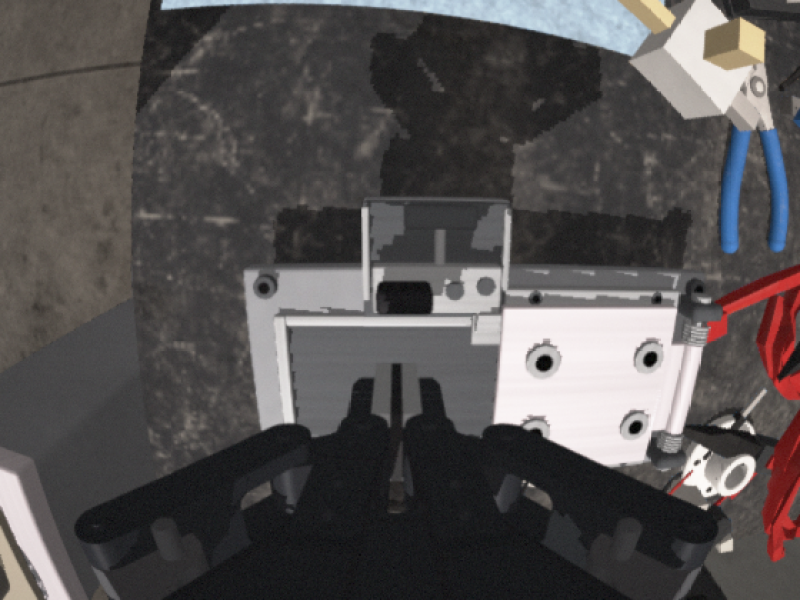

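The tips stand over the shelf at (397,365), lined up with the black tab at (404,297). I'm pushing outward in small steps.

Request:
apply_moves(
  series=[
    [[0,-0.08,0,0,0,0],[0,-0.08,0,0,0,0],[0,-0.04,0,0,0,0],[0,0,0,0,0,0],[0,0,0,0,0,0]],
  ],
)

```text
clock: 6.0
eef_pos: [466.2, 355.7, 59.8]
tool_rot: [3.142, -0.0, 0.101]
force: [0.0, 0.1, -0.4]
width: 0.4
```

```bash
python3 j.py
```

```text
jig -34.67466407726571 39.23289154884846 62.44693892598636 t 6.0 [ 3.14154613e+00 -3.22457356e-04  1.01441697e-01] F [ 0.03619542  0.05585972 -0.36617859]
```

Request:
apply_moves(
  series=[
    [[0,-0.04,0,0,0,0],[0,-0.04,0,0,0,0],[0,0,0,0,0,0],[0,0,0,0,0,0],[0,0,0,0,0,0]],
  ],
)

```text
clock: 6.62
eef_pos: [465.7, 359.7, 59.6]
tool_rot: [3.141, 0.0, 0.102]
force: [-0.5, -0.1, 0.4]
width: 0.4
```

```bash
python3 j.py; python3 - <<'E'
from h import *
im=viewer.get_image("wrist"); sd=viewer.get_image("side")
cv2.imwrite("pics/w4.png",np.hstack([cv2.resize(im[180:320,210:350],(400,400),interpolation=3),cv2.resize(sd[170:270,210:310],(400,400),interpolation=3)]))
E
```

```text
jig -34.80940592637439 43.260465245655595 62.1802224279705 t 6.625 [3.14143455e+00 3.39600727e-05 1.01520027e-01] F [-0.4595075  -0.07159704  0.36666058]
```

View pics/w4.png

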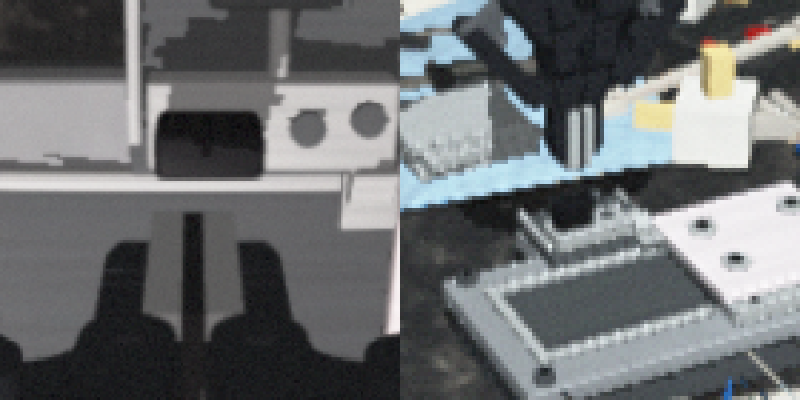

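The wrist crop shows the tips at (193,212), still short of the tab at (210,178). In the side crop the tips appear above the tab. I'll check this by projecting points.

```bash
python3 - <<'E'
from h import *
T=ctrl.read_state()["eef_pos"]
print("side TCP",proj("side",T),"scene",proj("scene",T),"wrist",proj("wrist",T))
i=viewer.camera_info("wrist");print(-np.array(i["R"]).T@i["t"])
# observed tip / tab
tip=(255,211.5); print("tip obs tri", tri([ray("side",tip),ray("wrist",(210+193*.35,180+212*.35))]))
print("tab top tri", tri([ray("side",(253.5,217.5)),ray("wrist",(210+210*.35,180+145*.35))]))
print("tab inner edge wrist at z69",atz("wrist",(210+210*.35,180+178*.35),69))
E
```

```text
side TCP [252.93574056 225.24887563] scene [292.21697638 240.07229995] wrist [277.12313836 242.68829019]
[458.49109668 429.67286658 239.88580494]
tip obs tri [468.67990648 364.36099954  90.10097951]
tab top tri [469.52220921 371.26260513  71.57163781]
tab inner edge wrist at z69 [468.89175086 363.98249157  69.        ]
```

Request:
apply_moves(
  series=[
    [[0,0.14,0,0,0,0],[0,0.16,0,0,0,0],[0,0,0.1,0,0,0],[0,0,0.1,0,0,0],[0,0,0,0,0,0]],
  ],
)

```text
clock: 7.35
eef_pos: [466.7, 344.9, 49.0]
tool_rot: [3.141, 0.001, 0.102]
force: [-0.2, 0.7, 0.1]
width: -0.0
```

```bash
python3 j.py; python3 - <<'E'
from h import *
print(ctrl.grip_point_offset, [a for a in dir(ctrl) if a[0]!="_"])
im=viewer.get_image("wrist"); sd=viewer.get_image("side")
cv2.imwrite("pics/w5.png",np.hstack([cv2.resize(im[180:320,210:350],(400,400),interpolation=3),cv2.resize(sd[170:270,210:310],(400,400),interpolation=3)]))
E
```

```text
jig -35.25801588866147 28.44232657609151 51.61062150921371 t 7.35 [3.14124712e+00 9.18044092e-04 1.02015618e-01] F [-0.16020594  0.71875435  0.075062  ]
18.700000000000003 ['MotionError', 'finish_job', 'grip_point_offset', 'read_state']
```

View pics/w5.png

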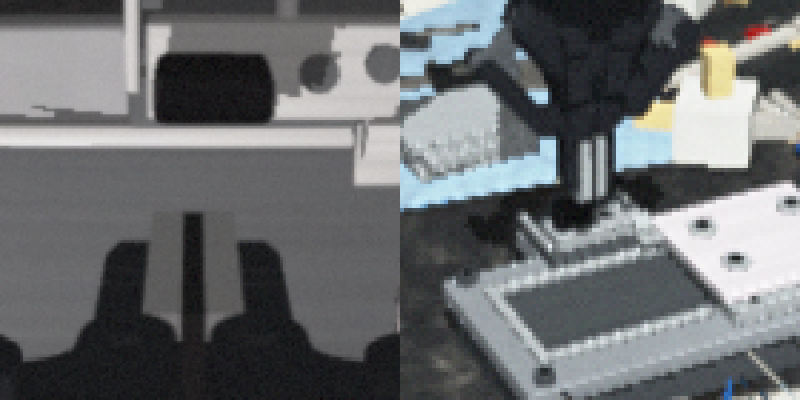

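The side crop still shows the tips (590,200) above the tab (575,215). I'm going lower, which stays safe even if the TCP reading is right, and then pushing.

Request:
apply_moves(
  series=[
    [[0,0,0.15,0,0,0],[0,0,0.12,0,0,0],[0,-0.1,0,0,0,0],[0,-0.08,0,0,0,0],[0,0,0,0,0,0]],
  ],
)

```text
clock: 8.07
eef_pos: [466.2, 354.8, 36.3]
tool_rot: [-3.141, -0.0, 0.102]
force: [0.8, -0.2, 0.4]
width: 0.2
```

```bash
python3 j.py
```

```text
jig -34.773715685693716 38.29331796741448 38.919332568483085 t 8.075 [-3.14085164e+00 -4.48612623e-04  1.02463047e-01] F [ 0.76449699 -0.23566198  0.43584111]
```

Request:
apply_moves(
  series=[
    [[0,-0.06,0,0,0,0],[0,-0.06,0,0,0,0],[0,0,0,0,0,0],[0,0,0,0,0,0],[0,0,0,0,0,0]],
  ],
)

```text
clock: 8.7
eef_pos: [465.7, 359.6, 36.1]
tool_rot: [3.141, -0.0, 0.101]
force: [0.0, 0.1, 0.3]
width: 0.2
```

```bash
python3 j.py; python3 - <<'E'
from h import *
im=viewer.get_image("wrist"); sd=viewer.get_image("side")
cv2.imwrite("pics/w6.png",np.hstack([cv2.resize(im[180:320,210:350],(400,400),interpolation=3),cv2.resize(sd[170:270,210:310],(400,400),interpolation=3)]))
E
```

```text
jig -34.77540156598624 43.191651694945556 38.72270175932868 t 8.7 [ 3.14142830e+00 -2.02517055e-05  1.01442594e-01] F [0.03757593 0.13649499 0.3492721 ]
```

View pics/w6.png

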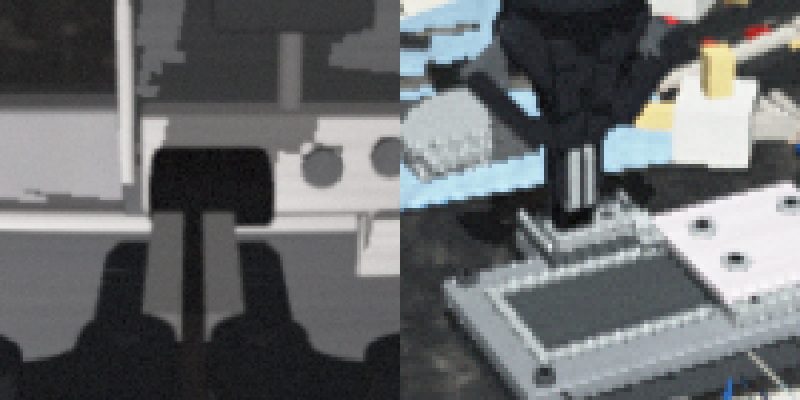

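```bash
python3 - <<'E'
from h import *
T=ctrl.read_state()["eef_pos"]
for dy in(-11,0,11):
    for z in (0,20,30,35,40,50): X=T+[dy*-.1,dy,z]; print(dy,z,np.round(proj("side",X),1),np.round(proj("wrist",X),1))
E
```

```text
-11 0 [255.2 236.9] [277.  259.7]
-11 20 [255.1 229.1] [277.1 274.5]
-11 30 [255.1 225.1] [277.1 283.2]
-11 35 [255.1 223.1] [277.1 287.8]
-11 40 [255.1 221.1] [277.1 292.7]
-11 50 [255.  217.1] [277.1 303.3]
0 0 [253.  234.5] [277.1 242.7]
0 20 [253.  226.6] [277.1 256.2]
0 30 [252.9 222.7] [277.1 264.1]
0 35 [252.9 220.7] [277.1 268.4]
0 40 [252.9 218.7] [277.1 272.9]
0 50 [252.8 214.7] [277.1 282.7]
11 0 [250.9 232. ] [277.1 225.1]
11 20 [250.8 224.2] [277.1 236.9]
11 30 [250.8 220.3] [277.1 243.9]
11 35 [250.7 218.3] [277.1 247.7]
11 40 [250.7 216.3] [277.2 251.8]
11 50 [250.7 212.3] [277.2 260.6]
```

Both views put the true tips about 40 mm short of the reported TCP, still some 8 mm above the tab. I'm backing off, going 18 mm lower and pushing again.

Request:
apply_moves(
  series=[
    [[0,0.16,0,0,0,0],[0,0.16,0,0,0,0],[0,0,0.14,0,0,0],[0,0,0.12,0,0,0],[0,0,0.08,0,0,0]],
  ],
)

```text
clock: 9.43
eef_pos: [466.9, 344.0, 18.4]
tool_rot: [3.141, 0.001, 0.102]
force: [0.9, 0.8, -0.2]
width: 0.0
```

Request:
apply_moves(
  series=[
    [[0,-0.08,0,0,0,0],[0,-0.08,0,0,0,0],[0,-0.06,0,0,0,0],[0,0,0,0,0,0],[0,0,0,0,0,0]],
  ],
)

```text
clock: 10.05
eef_pos: [466.2, 354.7, 19.2]
tool_rot: [3.141, -0.0, 0.102]
force: [-0.4, -1.3, -0.3]
width: 0.1
```

```bash
python3 j.py
```

```text
jig -34.79974811238867 38.214066293827905 21.779487220908095 t 10.05 [ 3.14144127e+00 -8.02331688e-05  1.01510087e-01] F [-0.3817332  -1.32888959 -0.33530636]
```

Contact now: 1.3 N at y 38. I'm pushing further.

Request:
apply_moves(
  series=[
    [[0,-0.06,0,0,0,0],[0,-0.05,0,0,0,0],[0,-0.04,0,0,0,0],[0,0,0,0,0,0],[0,0,0,0,0,0]],
  ],
)

```text
clock: 10.68
eef_pos: [465.4, 362.3, 19.1]
tool_rot: [3.142, -0.0, 0.102]
force: [1.1, -2.7, 0.9]
width: 0.4
```

```bash
python3 j.py
```

```text
jig -34.77822974611809 45.8406248782264 21.7232796069237 t 10.675 [ 3.14151915e+00 -5.12035753e-05  1.01583250e-01] F [ 1.07338021 -2.73573643  0.89034486]
```

Request:
apply_moves(
  series=[
    [[0,-0.02,0,0,0,0],[0,0,0,0,0,0],[0,0,0,0,0,0],[0,0,0,0,0,0],[0,0,0,0,0,0]],
  ],
)

```text
clock: 11.3
eef_pos: [465.3, 363.3, 19.1]
tool_rot: [3.142, -0.0, 0.102]
force: [0.0, -3.2, 0.5]
width: 0.1
```

```bash
python3 j.py; python3 - <<'E'
from h import *
im=viewer.get_image("wrist"); sd=viewer.get_image("side")
cv2.imwrite("pics/w7.png",np.hstack([cv2.resize(im[120:320,200:400],(400,400),interpolation=3),cv2.resize(sd[150:290,200:340],(400,400),interpolation=3)]))
E
```

```text
jig -34.81174060909385 46.861777467699774 21.721544481523132 t 11.3 [ 3.14158588e+00 -3.48374355e-05  1.01617221e-01] F [ 0.01875863 -3.22927657  0.50354896]
```

View pics/w7.png

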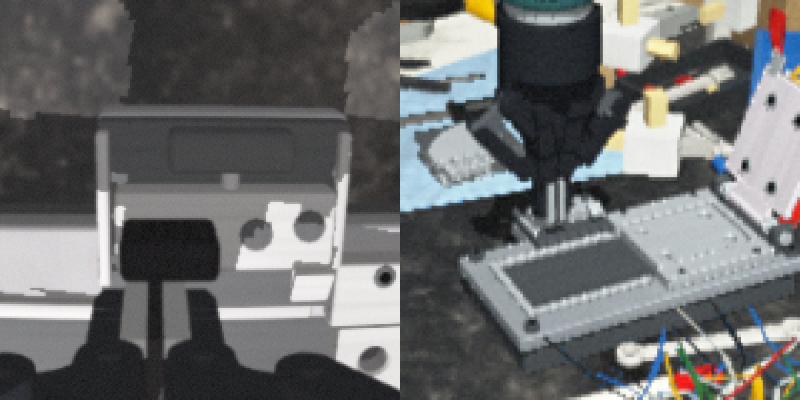

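The leaf stands open in the side crop at (770,150), and the plate shows in the nest at (690,240). I'm backing off the latch and moving over the plate.

Request:
apply_moves(
  series=[
    [[0,0.17,0,0,0,0],[0,0.17,-0.1,0,0,0],[0,0.2,-0.5,0,0,0],[0.8,0.2,0,0,0,0],[0.85,0.2,0,0,0,0]],
  ],
)

```text
clock: 12.02
eef_pos: [553.3, 325.7, 50.5]
tool_rot: [-3.139, -0.002, 0.103]
force: [0.7, 0.2, 1.1]
width: -0.5
```

Request:
apply_moves(
  series=[
    [[0,0,0.3,0,0,0],[0,0,0.3,0,0,0],[0,0,0.2,0,0,0],[0,0,0,0,0,0],[0,0,0,0,0,0]],
  ],
)

```text
clock: 12.65
eef_pos: [551.9, 325.5, 9.4]
tool_rot: [-3.141, -0.0, 0.103]
force: [1.0, -0.3, 0.3]
width: -0.2
```

```bash
python3 j.py; python3 - <<'E'
from h import *
im=viewer.get_image("wrist"); sd=viewer.get_image("side")
cv2.imwrite("pics/w8.png",np.hstack([cv2.resize(im[120:320,180:380],(400,400),interpolation=3),cv2.resize(sd[150:290,200:340],(400,400),interpolation=3)]))
for c in("scene","side","wrist"):
    viewer.get_image(c)
    for f in viewer.find_in(c,"plate_mid")[:1]:
        X=atz(c,np.array(f["location"])*[560,420],41); v=X-[504.7,320.2,0]; print(c,f["score"],.9948*v[0]+.102*v[1],-.102*v[0]+.9948*v[1])
E
```

```text
jig 47.46582080306124 0.49758639873567834 12.018616599199236 t 12.65 [-3.14123700e+00 -2.78659135e-04  1.02567547e-01] F [ 1.01139256 -0.2892511   0.2974515 ]
scene 0.8 51.76463647844801 -3.870933413766851
side 0.71 50.14570154300743 -0.6779475373552293
wrist 0.8 63.273877003902754 11.808655708804075
```

View pics/w8.png

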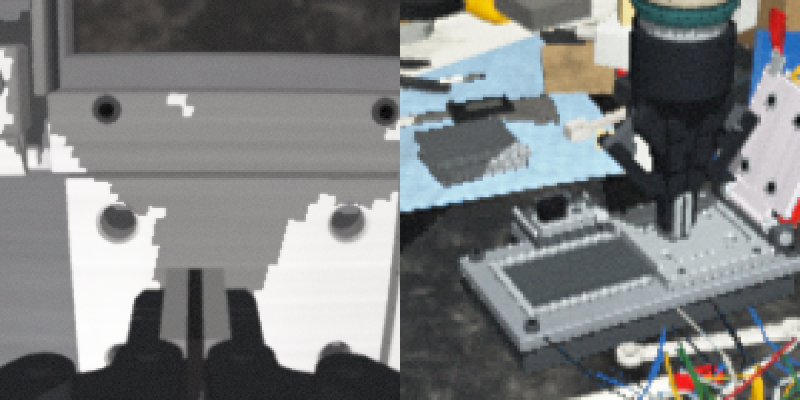

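The tips are over the plate between its holes and the leaf is open beside them. I'm lowering gently.

Request:
apply_moves(
  series=[
    [[0,0,0.06,0,0,0],[0,0,0.04,0,0,0],[0,0,0.02,0,0,0],[0,0,0,0,0,0],[0,0,0,0,0,0]],
  ],
)

```text
clock: 13.68
eef_pos: [553.3, 325.7, 5.4]
tool_rot: [-3.141, -0.003, 0.101]
force: [-1.9, -0.1, 13.4]
width: -0.3
```

13 N is in the right band. I'm drawing the plate toward the front.

Request:
apply_moves(
  series=[
    [[-0.1,0,0,0,0,0],[-0.2,0,0,0,0,0],[-0.2,0,0,0,0,0],[-0.2,0,0,0,0,0],[0,0,0,0,0,0]],
  ],
)

```text
clock: 14.3
eef_pos: [518.5, 323.1, 5.4]
tool_rot: [-3.139, -0.004, 0.102]
force: [-1.7, -0.4, 14.0]
width: -0.0
```

```bash
python3 j.py
```

```text
jig 13.99946612831728 1.463503001678059 7.968627253057264 t 14.3 [-3.13925433 -0.00370937  0.10221399] F [-1.65602556 -0.43629225 14.0425117 ]
```

Request:
apply_moves(
  series=[
    [[-0.2,0.01,0,0,0,0],[-0.2,0,0,0,0,0],[-0.2,0,0,0,0,0],[-0.2,0,0,0,0,0],[-0.1,0,0,0,0,0]],
  ],
)

```text
clock: 14.92
eef_pos: [475.4, 318.5, 5.4]
tool_rot: [-3.138, -0.006, 0.102]
force: [2.4, 0.6, 12.1]
width: 0.0
```

```bash
python3 j.py; python3 - <<'E'
from h import *
for c in("scene","side","wrist"):
    cv2.imwrite(f"pics/p_{c}.png",viewer.get_image(c))
    for f in viewer.find_in(c,"plate_mid")[:1]:
        X=atz(c,np.array(f["location"])*[560,420],41); v=X-[504.7,320.2,0]; print(c,f["score"],.9948*v[0]+.102*v[1],-.102*v[0]+.9948*v[1])
E
```

```text
jig -29.364368604857887 1.2613913648991488 7.97842139734019 t 14.925 [-3.13807012 -0.00630468  0.10182949] F [ 2.40167179  0.60186951 12.10147618]
scene 0.61 -29.515430179461593 -8.954870050642752
side 0.84 -20.89948323672221 -8.470092427120893
wrist 0.6 -15.835447313110828 12.956745955566744
```

Request:
apply_moves(
  series=[
    [[-0.1,0,0,0,0,0],[-0.1,0,0,0,0,0],[-0.08,0,0,0,0,0],[0,0,0,0,0,0],[0,0,0,0,0,0]],
  ],
)

```text
clock: 15.85
eef_pos: [461.3, 317.1, 5.4]
tool_rot: [-3.138, -0.006, 0.102]
force: [0.6, -0.4, 13.9]
width: -0.0
```

```bash
python3 j.py
```

```text
jig -43.50307669741703 1.291680009364009 7.964991202107907 t 15.85 [-3.13817211 -0.00562788  0.1016565 ] F [ 0.58218002 -0.41576992 13.91808543]
```

Request:
apply_moves(
  series=[
    [[-0.06,0,0,0,0,0],[-0.06,0,0,0,0,0],[0,0,0,0,0,0],[0,0,0,0,0,0],[0,0,0,0,0,0]],
  ],
)

```text
clock: 16.48
eef_pos: [455.6, 316.5, 5.3]
tool_rot: [-3.138, -0.006, 0.101]
force: [1.4, -0.0, 13.1]
width: 0.1
```

```bash
python3 j.py
```

```text
jig -49.20945111652418 1.3143767051331952 7.939423860820334 t 16.475 [-3.13798768 -0.0060095   0.1014955 ] F [ 1.41307701 -0.04364778 13.148003  ]
```

Request:
apply_moves(
  series=[
    [[-0.06,0,0,0,0,0],[-0.04,0,0,0,0,0],[0,0,0,0,0,0],[0,0,0,0,0,0],[0,0,0,0,0,0]],
  ],
)

```text
clock: 17.1
eef_pos: [450.8, 316.0, 5.4]
tool_rot: [-3.138, -0.006, 0.101]
force: [1.1, 0.2, 14.1]
width: -0.0
```

```bash
python3 j.py; python3 - <<'E'
from h import *
im=viewer.get_image("wrist"); sd=viewer.get_image("side")
cv2.imwrite("pics/w9.png",np.hstack([cv2.resize(im[160:300,210:350],(400,400),interpolation=3),cv2.resize(sd[190:290,200:300],(400,400),interpolation=3)]))
E
```

```text
jig -54.01100454557204 1.3518951379706516 7.953022023087337 t 17.1 [-3.13784011 -0.00629807  0.10143303] F [ 1.12496264  0.23939226 14.14263042]
```

Request:
apply_moves(
  series=[
    [[-0.05,0,0,0,0,0],[-0.03,0,0,0,0,0],[0,0,0,0,0,0],[0,0,0,0,0,0],[0,0,0,0,0,0]],
  ],
)

```text
clock: 17.82
eef_pos: [449.3, 316.0, 5.4]
tool_rot: [-3.137, -0.01, 0.1]
force: [6.1, 0.6, 10.1]
width: 0.4
```

```bash
python3 j.py;  python3 - <<'E'
from h import *
for c in("scene","side","wrist"):
    cv2.imwrite(f"pics/q_{c}.png",viewer.get_image(c))
    for f in viewer.find_in(c,"plate_mid")[:1]:
        X=atz(c,np.array(f["location"])*[560,420],41); v=X-[504.7,320.2,0]; print(c,f["score"],.9948*v[0]+.102*v[1],-.102*v[0]+.9948*v[1])
E
```

```text
jig -55.55454881429469 1.4299093821671125 7.984527199734229 t 17.825 [-3.13663387 -0.00974484  0.10044871] F [ 6.12541573  0.5961226  10.142034  ]
scene 0.89 -60.15987439110094 -7.151741677461779
side 0.59 -41.257216134139014 -3.9084929301250115
wrist 0.77 -39.22019044422214 14.79359375137528
```

Fx rose to 6 N and the motion stalled, so the plate is at the front stop. I'm lifting clear and checking.

Request:
apply_moves(
  series=[
    [[0,0,-0.1,0,0,0],[0,0,-0.4,0,0,0],[0,0,-0.9,0,0,0],[0,0.7,-0.9,0,0,0],[0,0.7,-0.9,0,0,0]],
  ],
)

```text
clock: 18.75
eef_pos: [449.8, 242.7, 164.0]
tool_rot: [3.141, 0.002, 0.103]
force: [2.2, -0.7, -0.1]
width: 0.0
```

Request:
apply_moves(
  series=[
    [[0,0.2,0,0,0,0],[0,0,0,0,0,0],[0,0,0,0,0,0],[0,0,0,0,0,0],[0,0,0,0,0,0]],
  ],
)

```text
clock: 19.38
eef_pos: [451.3, 234.4, 162.5]
tool_rot: [3.142, 0.001, 0.103]
force: [-0.2, 0.8, -0.6]
width: 0.0
```

```bash
python3 j.py;  python3 - <<'E'
from h import *
im=viewer.get_image("wrist"); sd=viewer.get_image("side")
cv2.imwrite("pics/w10.png",np.hstack([cv2.resize(im[60:260,150:390],(480,400),interpolation=3),cv2.resize(sd[180:305,210:310],(320,400),interpolation=3)]))
for c in("scene","side","wrist"):
    viewer.get_image(c)
    for n in ("plate_mid","leaf_edge"):
      for f in viewer.find_in(c,n)[:1]:
        X=atz(c,np.array(f["location"])*[560,420],38); v=X-[504.7,320.2,0]; print(c,n,f["score"],.9948*v[0]+.102*v[1],-.102*v[0]+.9948*v[1])
E
```

```text
jig -61.85965523329328 -79.91331643224498 165.05399379083724 t 19.375 [3.14155481e+00 1.24094527e-03 1.02940489e-01] F [-0.2090902   0.81261197 -0.55647565]
scene plate_mid 0.69 -38.82324067110493 -2.582592101137974
scene leaf_edge 0.82 197.97036795166844 54.955858053716995
side plate_mid 0.68 -46.01940756941521 4.713209773412688
side leaf_edge 0.77 192.26838026329295 96.71625201742145
wrist plate_mid 0.91 -46.487719686179204 3.1537937160552003
wrist leaf_edge 0.76 192.83951881511126 2.351522051028546
```

View pics/w10.png

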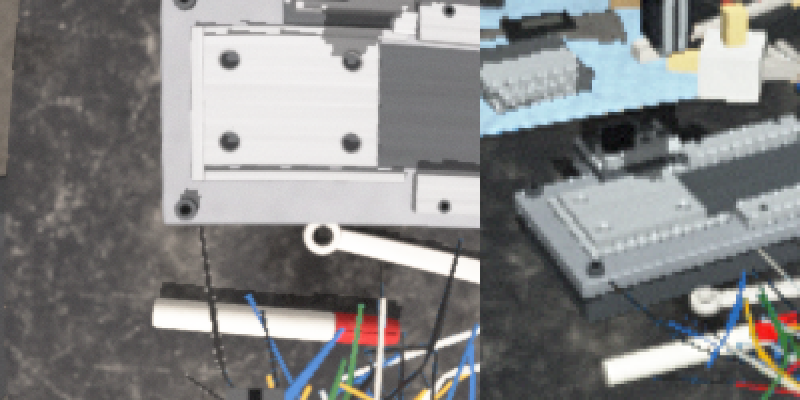

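```bash
python3 -c "
from cell import ctrl; print(ctrl.finish_job())"
```

```text
the job is handed in; nothing more can be done
None
```

The job is done and handed in at about 19.5 s of the 51 s allowed. I slid the latch outward until it read about 3 N, and the leaf sprang open. I then pressed on the plate with about 13 N and drew it along the lane. It stalled at the front stop with 6 N of sideways force, and I lifted straight off.

**Last checks:**
- **Plate:** the final picture shows it flat in the lane, up against the front stop. The wrist and side views put its centre at about jig x -46, against a target of -45.
- **Leaf:** it looked open in the earlier pictures. It is outside the last picture, but all three cameras still place it back beyond the hinge end.
- **Loose things:** the wrench and marker look unmoved, and so does the part of the blanks pile in view. The caliper I did not check separately.
- **Gripper:** it is well clear and touching nothing.

**Disagreements:**
- **Fingertip height:** the real fingertips sit about 40 mm short of the reported TCP. Because of this my first two pushes passed over the latch tab without touching it. I corrected from two views and by feeling for contact.
- **Scene camera:** it put the plate centre at x -39, about 7 mm off the other two views. I trusted those two and the picture.
- **Jig height:** my image fit put the jig's underside about 3 to 5 mm below the bench surface, so I relied on contact for the heights that mattered.

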